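# Load the marking station, run it behind its guard and open it again

## Robot

A 6-joint arm with a two-finger parallel gripper is mounted at the origin on the work surface. World frame = base frame: x ahead of the robot, y to its left, z up, the work surface at z = 0. Lengths are in m, angles in rad, forces in N, time in s.
With the tool pointing down it reaches from about 0.25 to 0.725 m from the base axis. Payload 4 kg.
Tool frame: the origin (TCP) lies on the centre line of the jaws, within the pads' length; the fingertips stand 25 mm ahead of it and the grasp point (between the pads) lies 6 mm ahead of it (tips_ahead is the distance from the TCP to the fingertips, in m); z points along the fingers, y is the line along which they close (so a half turn about z gives the same grasp; the last joint's range is limited). The gripper opens to 85 mm and grips with 20 to 120 N. Pads are 22 mm wide; open, the fingers measure 114 mm over their backs; the gripper's body (76 mm by 85 mm) begins 54 mm behind the grasp point. The pads swing forward as they close: fully open they stand 13 mm farther back than shut.
Start: joints at [-1.191, 0.241, 0.005, 1.335, 0, 1.571], TCP at [0.185, -0.464, 0.256] pointing down, gripper open.
Joint ranges: [-2.72, 2.72], [-1.05, 1.87], [-1.09, 1.28], [-1.99, 2.15], [-1.42, 1.44], [-3.14, 3.14]. Speed limits (rad/s): [2.79, 2.79, 3.14, 3.14, 3.14, 3.14].

## Interface

Orientations are given as [roll, pitch, yaw] about the fixed x, y, z axes, in that order (R = Rz(yaw) Ry(pitch) Rx(roll)).
In Python, from rig import get_obs, get_image, camera_info, finish_job, tips_ahead gives the robot as it stands.
- The arm moves only by the tool jog_arm, never from a script. Its argument "steps" is a list of rows, each a list of 7 numbers: the shift along the tool's x, y, z in cm, then the turn, a rotation vector about the tool's x, y, z in degrees, then the finger opening in cm, from 0 to 8.54. A call has 1 to 20 rows; each row is the pose to reach, as a shift and turn from the pose commanded when the call began, along the tool's axes at that moment; what a row does not reach only later rows make up. A row lasts 1/10 s, in which the tool goes at most 50 mm and 8.59 degrees, less where a joint would pass 70% of its speed; a pose out of reach is approached as far as the arm can. A call with a gripper value outside its range is refused whole. The fingers move at their own pace and stop on an object; "grip_force" is the grip in N (left out, the last holds). Time passes only in rows, so rows that repeat a pose let the fingers close. It gives the time, the measured TCP pose, the force, the opening and the grip force at its end, in the units of the state.
- get_obs(): the state, without advancing time (a new reading comes with each control period).
- get_image(name): name is "scene" or "top"; returns the picture (384x512x3 uint8, red, green, blue); there is no depth.
- camera_info(name): a dict with "intrinsics" (3x3 intrinsics, pixels), "k1" (the pictures are not rectified: a ray, as slopes to the right and down, at radius r is drawn at 1 + k1 r^2 times it, then the intrinsics apply), "world_to_cam" (4x4, takes a point from world to camera coordinates). Camera axes: x right, y down, z forward; pixel columns grow to the right and rows downward; lengths in m; the calibration is good to about 2 mm. A picture is of the moment at which its call begins. camera_info takes no time and is no camera call.
- finish_job(): hands the job in; it is judged then, once.
The state is a dict: "clock": time; "q": joint angles; "qvel": joint speeds; "tau": joint torques, N m; "eef_pos": TCP position; "tcp_rot": TCP orientation; "wrist_force": force on the tool from outside, world axes, zero at the start; "wrist_torque": the same for the moment, N m; "gripper_width": finger opening in m; "gripper_force": force on a finger pad.
Only numpy, scipy, OpenCV 4.12 (cv2) and the standard library are available. Lean on these libraries where they do the work, as an engineer would, in place of code of your own. Each camera call takes 0.05 s, during which the arm holds its last target. There are 200 camera calls.

## Task

Raise the clear guard of the marking station all the way to its open stop, then lower every loose carrier plate onto a pair of locating pins, one carrier to a nest (any nest), until it rests flush. Lower the guard until it is fully closed, run the machine from the console by pressing the small, then the medium, then the large button all the way down, one at a time, and afterwards raise the guard to its open stop again, leaving the carriers on their pins. Bring the guard gently onto its stops every time, press no button while the guard is open, and leave the other things on the bench where they are.

Things in the scene. Friction and masses are not known exactly. Their poses are not given: they have to be found in the camera images.
- carrier1: loose carrier: aluminium plate 100 x 64 x 10 mm (long side x) with white strips and a black square lifting block, 22 x 22 mm, on its centre, its top 42 mm above the underside. Two 13 mm through holes 36 mm either side of the centre along x. Origin: centre of underside, z up. 0.15-0.25 kg. Fits either way round (half turn). Two or three are on the bench; an absent one reads None throughout
- carrier2: loose carrier: aluminium plate 100 x 64 x 10 mm (long side x) with white strips and a black square lifting block, 22 x 22 mm, on its centre, its top 42 mm above the underside. Two 13 mm through holes 36 mm either side of the centre along x. Origin: centre of underside, z up. 0.15-0.25 kg. Fits either way round (half turn). Two or three are on the bench; an absent one reads None throughout
- carrier3: loose carrier: aluminium plate 100 x 64 x 10 mm (long side x) with white strips and a black square lifting block, 22 x 22 mm, on its centre, its top 42 mm above the underside. Two 13 mm through holes 36 mm either side of the centre along x. Origin: centre of underside, z up. 0.15-0.25 kg. Fits either way round (half turn). Two or three are on the bench; an absent one reads None throughout
- nest_left (a point): centre of the left (+y of the station) nest's floor on the marking station, 15 mm above the bench. Two steel pins, 10 mm across, 16 mm tall, the upper 6 mm tapered, stand 36 mm either side of it along its x. Axes: the station's, x away from the robot to the hinge, z up; nests lie 80 mm apart along y. A carrier is flush when its origin is at this point, its x along this x (either way)
- nest_mid (a point): centre of the middle nest's floor on the marking station, 15 mm above the bench. Two steel pins, 10 mm across, 16 mm tall, the upper 6 mm tapered, stand 36 mm either side of it along its x. Axes: the station's, x away from the robot to the hinge, z up; nests lie 80 mm apart along y. A carrier is flush when its origin is at this point, its x along this x (either way)
- nest_right (a point): centre of the right (-y of the station) nest's floor on the marking station, 15 mm above the bench. Two steel pins, 10 mm across, 16 mm tall, the upper 6 mm tapered, stand 36 mm either side of it along its x. Axes: the station's, x away from the robot to the hinge, z up; nests lie 80 mm apart along y. A carrier is flush when its origin is at this point, its x along this x (either way)
- guard (a joint): clear steel-framed guard, 290 mm wide (y), 155 mm deep, hinged at its far (+x) edge: 0 rad = closed on rubber stops, 1.7 = open on its rear stop; may start ajar. Stiff hinge: stays where left; about 5 N at the handle raises it, 1 to 3 N lowers it. Closed, its underside is 72 mm above the bench (a seated carrier reaches 57 mm). Side cheeks: 67 mm high, 284 mm apart
- guard_handle (a point): middle of the guard's handle, a black round bar 12 mm thick and 100 mm long along the station's y, at the guard's free edge, 205 mm from the hinge line; 37 mm of free gap between bar and guard, and nothing beneath it. Held from above, the bar can pivot between the finger pads as the guard swings
- guard_hinge (a point): point on the guard's hinge line, 75 mm above the bench, midway along the guard; fixed to the station with its axes (y along the hinge line, x away from the robot, z up)
- button_small (a joint): travel of the small spring button (round steel cap 20 mm across) on the white console: 0 = up, 0.006 m = fully down, which takes 5 N straight down; springs back. The three buttons stand in a row about 70 mm apart on the console's top, in any order
- button_small_top (a point): centre of the top face of the small button's cap, moves with it
- button_medium (a joint): travel of the medium spring button (round steel cap 32 mm across) on the white console: 0 = up, 0.006 m = fully down, which takes 5 N straight down; springs back. The three buttons stand in a row about 70 mm apart on the console's top, in any order
- button_medium_top (a point): centre of the top face of the medium button's cap, moves with it
- button_large (a joint): travel of the large spring button (round steel cap 46 mm across) on the white console: 0 = up, 0.006 m = fully down, which takes 5 N straight down; springs back. The three buttons stand in a row about 70 mm apart on the console's top, in any order
- button_large_top (a point): centre of the top face of the large button's cap, moves with it
- tape_roll: green tape roll lying flat, 100 mm across, 25 mm high; a bystander to leave where it is. Origin: underside
- bottle: white plastic bottle, 60 mm across, 150 mm tall; a bystander to leave where it is. Origin: underside
- wrench: steel wrench lying on the bench, about 150 mm; a bystander to leave where it is. Origin: underside
- jar: jar, 64 mm across, 80 mm tall; a bystander to leave where it is. Origin: underside
- roller_weight: steel weight, 56 mm across, 60 mm high with a narrow grip; a bystander to leave where it is. Origin: underside
Mind the look-alikes: they are no part of the job. Leave any purple look-alike of the carrier1 alone.

How it is judged:
On the way, in this order (a step that is already met when the one before it is completed fails the run):
1. the guard is raised to its open stop (value of joint guard above 1.62 rad), for 0.3 s.
2. every carrier present rests flush on the pins of a nest, the guard still open (((horizontal distance between carrier1 and nest_left below 0.005 m and z of carrier1 in the frame of nest_left between -0.004 and 0.003 m and angle between carrier1's own z axis and vertical below 0.04 rad) or (horizontal distance between carrier1 and nest_mid below 0.005 m and z of carrier1 in the frame of nest_mid between -0.004 and 0.003 m and angle between carrier1's own z axis and vertical below 0.04 rad) or (horizontal distance between carrier1 and nest_right below 0.005 m and z of carrier1 in the frame of nest_right between -0.004 and 0.003 m and angle between carrier1's own z axis and vertical below 0.04 rad)) and ((horizontal distance between carrier2 and nest_left below 0.005 m and z of carrier2 in the frame of nest_left between -0.004 and 0.003 m and angle between carrier2's own z axis and vertical below 0.04 rad) or (horizontal distance between carrier2 and nest_mid below 0.005 m and z of carrier2 in the frame of nest_mid between -0.004 and 0.003 m and angle between carrier2's own z axis and vertical below 0.04 rad) or (horizontal distance between carrier2 and nest_right below 0.005 m and z of carrier2 in the frame of nest_right between -0.004 and 0.003 m and angle between carrier2's own z axis and vertical below 0.04 rad)) and ((horizontal distance between carrier3 and nest_left below 0.005 m and z of carrier3 in the frame of nest_left between -0.004 and 0.003 m and angle between carrier3's own z axis and vertical below 0.04 rad) or (horizontal distance between carrier3 and nest_mid below 0.005 m and z of carrier3 in the frame of nest_mid between -0.004 and 0.003 m and angle between carrier3's own z axis and vertical below 0.04 rad) or (horizontal distance between carrier3 and nest_right below 0.005 m and z of carrier3 in the frame of nest_right between -0.004 and 0.003 m and angle between carrier3's own z axis and vertical below 0.04 rad)) and value of joint guard above 1 rad), for 0.3 s.
3. the guard is closed over the seated carriers (((horizontal distance between carrier1 and nest_left below 0.005 m and z of carrier1 in the frame of nest_left between -0.004 and 0.003 m and angle between carrier1's own z axis and vertical below 0.04 rad) or (horizontal distance between carrier1 and nest_mid below 0.005 m and z of carrier1 in the frame of nest_mid between -0.004 and 0.003 m and angle between carrier1's own z axis and vertical below 0.04 rad) or (horizontal distance between carrier1 and nest_right below 0.005 m and z of carrier1 in the frame of nest_right between -0.004 and 0.003 m and angle between carrier1's own z axis and vertical below 0.04 rad)) and ((horizontal distance between carrier2 and nest_left below 0.005 m and z of carrier2 in the frame of nest_left between -0.004 and 0.003 m and angle between carrier2's own z axis and vertical below 0.04 rad) or (horizontal distance between carrier2 and nest_mid below 0.005 m and z of carrier2 in the frame of nest_mid between -0.004 and 0.003 m and angle between carrier2's own z axis and vertical below 0.04 rad) or (horizontal distance between carrier2 and nest_right below 0.005 m and z of carrier2 in the frame of nest_right between -0.004 and 0.003 m and angle between carrier2's own z axis and vertical below 0.04 rad)) and ((horizontal distance between carrier3 and nest_left below 0.005 m and z of carrier3 in the frame of nest_left between -0.004 and 0.003 m and angle between carrier3's own z axis and vertical below 0.04 rad) or (horizontal distance between carrier3 and nest_mid below 0.005 m and z of carrier3 in the frame of nest_mid between -0.004 and 0.003 m and angle between carrier3's own z axis and vertical below 0.04 rad) or (horizontal distance between carrier3 and nest_right below 0.005 m and z of carrier3 in the frame of nest_right between -0.004 and 0.003 m and angle between carrier3's own z axis and vertical below 0.04 rad)) and value of joint guard below 0.05 rad), for 0.3 s.
4. the small button is pressed down with the guard closed (value of joint guard below 0.05 rad and value of joint button_small above 0.0042 m), for 0.05 s.
5. the medium button is pressed down with the guard closed (value of joint guard below 0.05 rad and value of joint button_medium above 0.0042 m), for 0.05 s.
6. the large button is pressed down with the guard closed (value of joint guard below 0.05 rad and value of joint button_large above 0.0042 m), for 0.05 s.
7. the guard is raised to its open stop again (value of joint guard above 1.62 rad), for 0.3 s.
At the end, for the whole second after the job is handed in: Every carrier present is on a nest's two pins, its origin within 5 mm sideways and 3 mm in height of the nest point, tilted less than 0.04 rad and at rest; the guard is open on its stop (over 1.62 rad); all three buttons are up again (under 1.5 mm) (((horizontal distance between carrier1 and nest_left below 0.005 m and z of carrier1 in the frame of nest_left between -0.004 and 0.003 m and angle between carrier1's own z axis and vertical below 0.04 rad) or (horizontal distance between carrier1 and nest_mid below 0.005 m and z of carrier1 in the frame of nest_mid between -0.004 and 0.003 m and angle between carrier1's own z axis and vertical below 0.04 rad) or (horizontal distance between carrier1 and nest_right below 0.005 m and z of carrier1 in the frame of nest_right between -0.004 and 0.003 m and angle between carrier1's own z axis and vertical below 0.04 rad)) and ((horizontal distance between carrier2 and nest_left below 0.005 m and z of carrier2 in the frame of nest_left between -0.004 and 0.003 m and angle between carrier2's own z axis and vertical below 0.04 rad) or (horizontal distance between carrier2 and nest_mid below 0.005 m and z of carrier2 in the frame of nest_mid between -0.004 and 0.003 m and angle between carrier2's own z axis and vertical below 0.04 rad) or (horizontal distance between carrier2 and nest_right below 0.005 m and z of carrier2 in the frame of nest_right between -0.004 and 0.003 m and angle between carrier2's own z axis and vertical below 0.04 rad)) and ((horizontal distance between carrier3 and nest_left below 0.005 m and z of carrier3 in the frame of nest_left between -0.004 and 0.003 m and angle between carrier3's own z axis and vertical below 0.04 rad) or (horizontal distance between carrier3 and nest_mid below 0.005 m and z of carrier3 in the frame of nest_mid between -0.004 and 0.003 m and angle between carrier3's own z axis and vertical below 0.04 rad) or (horizontal distance between carrier3 and nest_right below 0.005 m and z of carrier3 in the frame of nest_right between -0.004 and 0.003 m and angle between carrier3's own z axis and vertical below 0.04 rad)) and value of joint guard above 1.62 rad and value of joint each of button_small, button_medium, button_large below 0.0015 m and linear speed of each of carrier1, carrier2, carrier3 below 0.02 m/s); the robot touches nothing.
It fails at once if the guard strikes its open stop (faster than 1.2 rad/s in the last 0.1 rad) (value of joint guard above 1.6 rad and velocity of joint guard above 1.2 rad/s).
It fails at once if the guard is slammed shut (faster than 1.2 rad/s in the last 0.1 rad) (value of joint guard below 0.1 rad and velocity of joint guard below -1.2 rad/s).
It fails at once if a button is pressed while the guard is open (value of joint guard above 0.1 rad and value of joint any of button_small, button_medium, button_large above 0.003 m).
It fails at once if two buttons are down at once (value of joint each of button_small, button_medium above 0.003 m or value of joint each of button_small, button_large above 0.003 m or value of joint each of button_medium, button_large above 0.003 m).
It fails at once if a bystander is moved more than 40 mm (distance of any of tape_roll, bottle, wrench, jar, roller_weight from where it was at the start of the episode above 0.04 m).
Of carrier1, carrier2, carrier3 only 2 to 3 are there at a start; the rules pass over those that are not, and their reading is None.
At some moment in a run one of carrier1, carrier2, carrier3 may be knocked a few centimetres aside while the robot is not near it.
Once in a run the grip may slacken for a moment while it holds something.
It also fails if it takes over 208 s, if anything falls off the work surface, if the arm or the gripper's body presses on something with over 40 N, if the wrist force passes 120 N, or if a joint passes its speed limit or range.

## Working session

There is one attempt and no reset: what is moved stays moved. The work goes in short steps, Python scripts to look and compute and a tool call to move; the robot and the scene stay as the last step left them, time stands still between calls to the robot, and variables do not carry over. Pictures are saved under pics/ and viewed, at most 14 in all, crops included, and the job is handed in when it is done.

Besides the shell and the picture viewer there is one more tool, called after "Call:" in YAML: its name, and indented under it one key for each argument. jog_arm: Moves the arm, as the interface text tells. Its arguments: {"type":"object","properties":{"steps":{"type":"array","items":{"type":"array","items":{"type":"number"}}},"grip_force":{"type":"number"}},"required":["steps"]}

```bash
ls; mkdir -p pics
python3 - <<'E'
from rig import *
import cv2,numpy as np
o=get_obs();print({k:np.round(v,3) for k,v in o.items()}, tips_ahead)
for n in("scene","top"):
    c=camera_info(n);print(n,c)
    im=get_image(n);cv2.imwrite(f"pics/{n}0.png",im[...,::-1]);
E
```

```text
pics
{'clock': np.float64(0.0), 'q': array([-1.191,  0.241,  0.004,  1.335, -0.   ,  1.571]), 'qvel': array([ 0.   ,  0.001, -0.002,  0.   ,  0.   ,  0.   ]), 'tau': array([ 1.0000e-03, -3.7231e+01,  2.5241e+01,  1.7000e-02, -0.0000e+00,
        0.0000e+00]), 'eef_pos': array([ 0.185, -0.464,  0.255]), 'tcp_rot': array([-3.139,  0.   ,  0.38 ]), 'wrist_force': array([-0.84 ,  0.193,  0.077]), 'wrist_torque': array([-0.003, -0.031, -0.028]), 'gripper_force': np.float64(0.0), 'gripper_width': np.float64(0.085)} 0.025
scene {'intrinsics': array([[436.02897547,   0.        , 259.38294922],
       [  0.        , 436.02897547, 189.35277042],
       [  0.        ,   0.        ,   1.        ]]), 'k1': -0.00894777618163543, 'world_to_cam': array([[-0.643745  ,  0.76506332,  0.01644637,  0.2630093 ],
       [ 0.62973691,  0.54184342, -0.55663016, -0.32047424],
       [-0.43476867, -0.347971  , -0.83059761,  1.48159883],
       [ 0.        ,  0.        ,  0.        ,  1.        ]])}
top {'intrinsics': array([[390.82893899,   0.        , 257.07468899],
       [  0.        , 390.82893899, 189.63139995],
       [  0.        ,   0.        ,   1.        ]]), 'k1': 0.0356917739865003, 'world_to_cam': array([[ 0.00528949, -0.99997744, -0.0041398 ,  0.07245938],
       [-0.99311151, -0.00476849, -0.11707602,  0.50675155],
       [ 0.11705364,  0.00473056, -0.99311433,  1.11735103],
       [ 0.        ,  0.        ,  0.        ,  1.        ]])}
```

View pics/scene0.png

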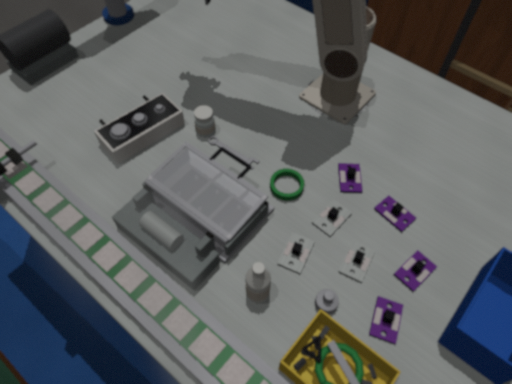

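View pics/top0.png

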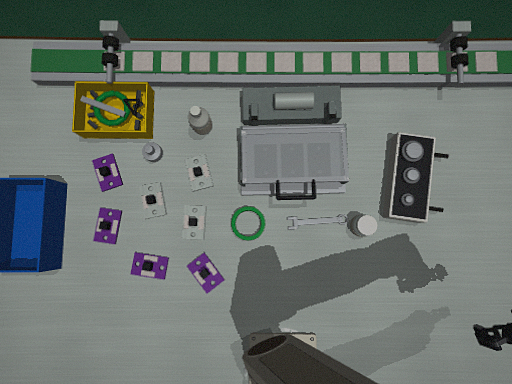

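The scene shows three white/aluminium carriers, at top-view px (152,200), (199,173) and (194,222). Four purple look-alikes are to be left alone. The guard handle is at (296,188) and the console buttons are at about (412,150), (412,175) and (407,199).

```bash
cat > h.py <<'E'
import numpy as np,cv2
from scipy.spatial.transform import Rotation as Ro
from rig import *
CI={n:camera_info(n) for n in("scene","top")}
def proj(n,P):
    c=CI[n];T=np.array(c["world_to_cam"]);p=np.atleast_2d(P)@T[:3,:3].T+T[:3,3]
    s=p[:,:2]/p[:,2:];s=s*(1+c["k1"]*(s**2).sum(1,keepdims=True));K=c["intrinsics"]
    return s@K[:2,:2].T+K[:2,2]
def ray(n,uv):
    c=CI[n];K=c["intrinsics"];d=(np.array(uv,float)-K[:2,2])/np.diag(K)[:2];s=d
    for _ in range(20): s=d/(1+c["k1"]*(s@s))
    T=np.array(c["world_to_cam"]);R=T[:3,:3];return -R.T@T[:3,3],R.T@np.r_[s,1]
def onz(n,uv,z):
    o,d=ray(n,uv);return o+d*(z-o[2])/d[2]
def tri(us,ut):
    (a,d),(b,e)=ray("scene",us),ray("top",ut);t=np.linalg.lstsq(np.c_[d,-e],b-a,rcond=None)[0]
    p,q=a+d*t[0],b+e*t[1];return (p+q)/2,np.linalg.norm(p-q)
def crop(n,im,x0,y0,x1,y1,k,f):
    cv2.imwrite(f,cv2.resize(im[y0:y1,x0:x1,::-1],None,fx=k,fy=k,interpolation=cv2.INTER_CUBIC))
def delta(pos,yaw,roll=np.pi,pitch=0,o=None):
    "cm shift and deg rotvec in tool axes to a world pose, from the measured pose"
    o=o or get_obs();R=Ro.from_euler('xyz',o["tcp_rot"]);G=Ro.from_euler('xyz',[roll,pitch,yaw])
    return np.round(R.inv().apply(np.array(pos)-o["eef_pos"])*100,2),np.round((R.inv()*G).as_rotvec(degrees=True),2)
E
python3 - <<'E'
from h import *
a=cv2.imread("pics/top0.png")[...,::-1];b=cv2.imread("pics/scene0.png")[...,::-1]
crop("t",a,130,85,430,235,2.66,"pics/c1.png")
crop("s",b,90,90,380,300,2.75,"pics/c2.png")
E
```

```text
(no output)
```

View pics/c1.png

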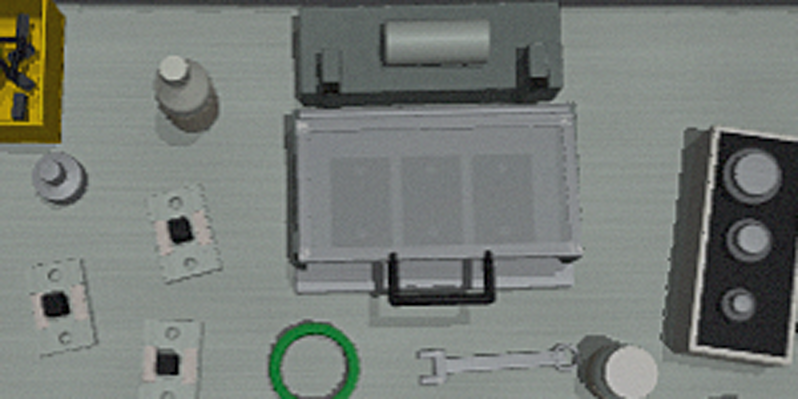

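View pics/c2.png

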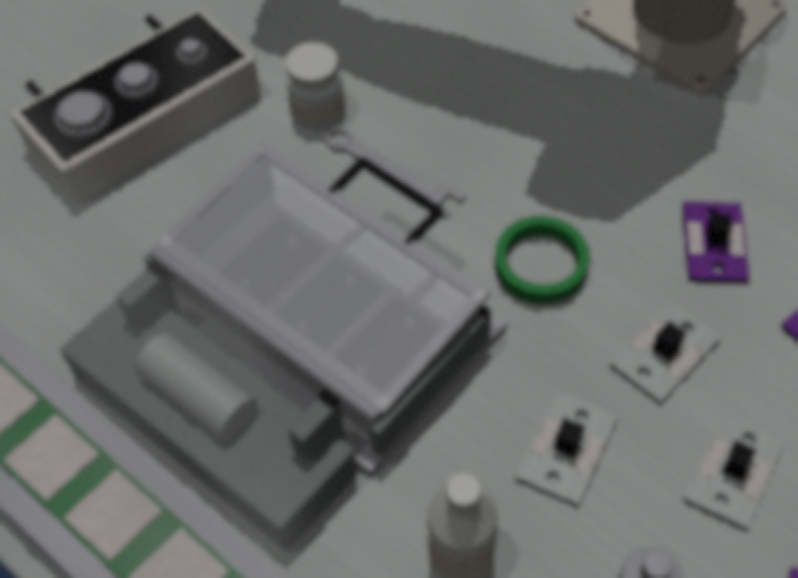

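Crop c1 shows the handle bar ends at (390,299) and (494,297), holes on the carriers, and caps at (757,174), (750,240) and (740,303). Crop c2 shows the same handle at (362,159)–(440,211). The guard is ajar.

Run:
```python
from h import *
np.set_printoptions(precision=4,suppress=True)
T=lambda x,y:(130+x/2.66-.3,85+y/2.66-.3)
S=lambda x,y:(90+x/2.75-.3,90+y/2.75-.3)
h1=tri(S(362,159),T(494,297));h2=tri(S(440,211),T(390,299));print("handle",h1,h2)
for n,s,t in(("L",(82,106),(757,174)),("M",(137,74),(750,239)),("S",(192,47),(740,302)),("guardcorner near robot -y",(268,155),(577,257)),("+y",(487,297),(297,264)),("far+y",(375,410),(300,108)),("far-y",(160,240),(574,105))):
    print(n,tri(S(*s),T(*t)))
im=cv2.imread("pics/top0.png");g=im.max(2)
for n,c in(("A",(152,200)),("B",(197,172)),("C",(194,222))):
    x,y=c;m=(g[y-9:y+9,x-9:x+9]<75).astype(float);k=cv2.moments(m);
    print(n,onz("top",(x-9+k["m10"]/k["m00"],y-9+k["m01"]/k["m00"]),.040),k["m00"])
for n,p in(("A",((55,275),(66,338))),("B",((176,202),(190,263))),("C",((173,332),(167,395)))):
    a,b=[onz("top",T(*q),.01) for q in p];print(n,(a+b)/2,np.linalg.norm(a-b),np.degrees(np.arctan2(*(a-b)[[1,0]])))
# station base corners
for q in((297,290),(573,285)):print(onz("top",T(*q),.0))
for q in((360,240),(502,240),(433,240),(360,170),(502,170),(433,170)):print(onz("top",T(*q),.031))
```

```text
handle (array([ 0.4795, -0.0844,  0.0961]), np.float64(0.004074154813113777)) (array([0.4778, 0.0217, 0.0979]), np.float64(0.00017980529092527443))
L (array([ 0.6132, -0.3651,  0.0839]), np.float64(0.0021951169306210164))
M (array([ 0.5441, -0.3557,  0.0837]), np.float64(0.0010931849493671028))
S (array([ 0.4774, -0.3425,  0.0826]), np.float64(0.0026684636216549374))
guardcorner near robot -y (array([ 0.5255, -0.177 ,  0.0711]), np.float64(0.003022772996006673))
+y (array([0.517 , 0.1173, 0.0835]), np.float64(0.0037885764663312662))
far+y (array([0.6808, 0.1183, 0.0927]), np.float64(0.0033710442712927965))
far-y (array([ 0.6822, -0.1687,  0.0938]), np.float64(0.010779605951277686))
A [0.476  0.3833 0.04  ] 80.0
B [0.5584 0.2502 0.04  ] 72.0
C [0.4121 0.2606 0.04  ] 65.0
A [0.4765 0.3861 0.01  ] 0.07216464423259215 11.889546538975738
B [0.561  0.2513 0.01  ] 0.07171561778814116 13.99344964142217
C [0.4135 0.2623 0.01  ] 0.070009851438155 -4.013810755100263
[0.4973 0.1224 0.    ]
[ 0.5045 -0.1892  0.    ]
[0.55   0.0518 0.031 ]
[ 0.5507 -0.1052  0.031 ]
[ 0.5503 -0.029   0.031 ]
[0.629 0.052 0.031]
[ 0.6295 -0.1062  0.031 ]
[ 0.6293 -0.0294  0.031 ]
```

Run:
```python
from h import *
print(delta((.478,-.031,.2),np.pi/2))
```

```text
(array([ 43.25, -29.34,   5.6 ]), array([ -0.1 ,  -0.07, -68.24]))
```

Call:
jog_arm:
  steps:
    - [43.25,-29.34,0,0,0,-68.2,8.5]
    - [43.25,-29.34,0,0,0,-68.2,4]
    - [43.25,-29.34,0,0,0,-68.2,4]
    - [43.25,-29.34,0,0,0,-68.2,4]
    - [43.25,-29.34,0,0,0,-68.2,4]
    - [43.25,-29.34,0,0,0,-68.2,4]
    - [43.25,-29.34,0,0,0,-68.2,4]
    - [43.25,-29.34,0,0,0,-68.2,4]
    - [43.25,-29.34,0,0,0,-68.2,4]
    - [43.25,-29.34,0,0,0,-68.2,4]
    - [43.25,-29.34,5.6,0,0,-68.2,4]
    - [43.25,-29.34,5.6,0,0,-68.2,4]
    - [43.25,-29.34,5.6,0,0,-68.2,4]
    - [43.25,-29.34,5.6,0,0,-68.2,4]
  grip_force: 30

```text
clock: 1.5
eef_pos: [0.478, -0.0323, 0.2009]
tcp_rot: [-3.141, 0.0, 1.569]
wrist_force: [-0.2, -0.3, 1.4]
gripper_width: 0.04
gripper_force: 0.0
```

Run:
```python
from h import *
crop("t",get_image("top"),130,85,430,235,2.66,"pics/c3.png")
print(delta((.478,-.031,.102),np.pi/2), get_obs()["q"],get_obs()["wrist_force"])
```

```text
(array([ 0.16, -0.07,  9.96]), array([ 0.09,  0.02, -0.13])) [-6.77741470e-02  2.31462119e-01 -1.52845816e-01  1.18492132e+00
 -3.28939254e-04  1.50531818e+00] [ 0.54739505 -0.62805047  0.26721237]
```

View pics/c3.png

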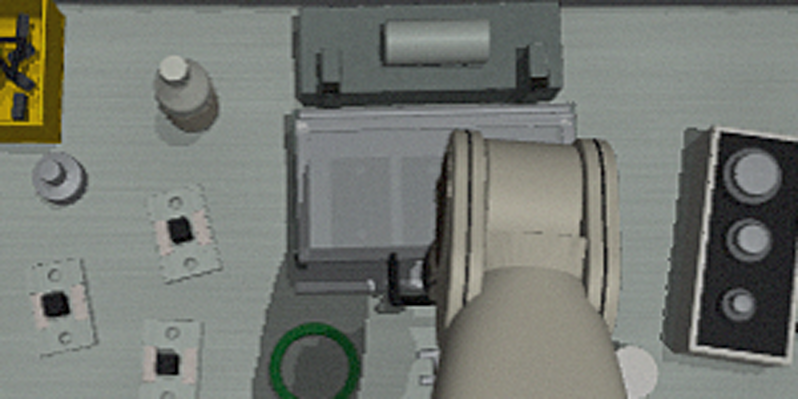

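The arm hides the handle in this view, but the pose agrees with the plan. I'll descend and grip the bar.

Call:
jog_arm:
  steps:
    - [0.1,0,3,0,0,0,4]
    - [0.1,0,6,0,0,0,4]
    - [0.1,0,8,0,0,0,4]
    - [0.1,0,9,0,0,0,4]
    - [0.1,0,10,0,0,0,4]
    - [0.1,0,10,0,0,0,4]
    - [0.1,0,10,0,0,0,0.8]
    - [0.1,0,10,0,0,0,0.8]
    - [0.1,0,10,0,0,0,0.8]
    - [0.1,0,10,0,0,0,0.8]
    - [0.1,0,10,0,0,0,0.8]
  grip_force: 30

```text
clock: 2.65
eef_pos: [0.4775, -0.0307, 0.1004]
tcp_rot: [-3.14, 0.001, 1.57]
wrist_force: [-4.9, -1.6, 1.5]
gripper_width: 0.0112
gripper_force: 29.3
```

Call:
jog_arm:
  steps:
    - [0,0.15,-1.1,0,0,0,0.8]
    - [0,0.32,-2.1,0,0,0,0.8]
    - [0,0.57,-3.1,0,0,0,0.8]
    - [0,0.83,-4.1,0,0,0,0.8]
    - [0,1.17,-5.1,0,0,0,0.8]
    - [0,1.53,-6.0,0,0,0,0.8]
    - [0,1.97,-7.0,0,0,0,0.8]
    - [0,2.42,-7.9,0,0,0,0.8]
    - [0,2.95,-8.8,0,0,0,0.8]
    - [0,3.49,-9.6,0,0,0,0.8]
    - [0,4.1,-10.5,0,0,0,0.8]
    - [0,4.73,-11.3,0,0,0,0.8]
    - [0,5.43,-12.05,0,0,0,0.8]
    - [0,6.13,-12.8,0,0,0,0.8]

```text
clock: 4.05
eef_pos: [0.5341, -0.0292, 0.2297]
tcp_rot: [-3.13, -0.003, 1.571]
wrist_force: [-18.2, 3.3, 9.8]
gripper_width: 0.0105
gripper_force: 29.6
```

Call:
jog_arm:
  steps:
    - [0,0.2,-0.8,0,0,0,0.8]
    - [0,0.74,-1.2,0,0,0,0.8]
    - [0,1.1,-1.55,0,0,0,0.8]
    - [0,1.53,-1.86,0,0,0,0.8]
    - [0,1.94,-2.17,0,0,0,0.8]
    - [0,2.35,-2.47,0,0,0,0.8]
    - [0,2.77,-2.76,0,0,0,0.8]
    - [0,3.19,-3.05,0,0,0,0.8]
    - [0,3.6,-3.3,0,0,0,0.8]
    - [0,4.07,-3.58,0,0,0,0.8]
    - [0,4.5,-3.8,0,0,0,0.8]
    - [0,4.97,-4.07,0,0,0,0.8]

```text
clock: 5.25
eef_pos: [0.5881, -0.0278, 0.272]
tcp_rot: [-3.141, -0.006, 1.572]
wrist_force: [-11.1, 6.8, 10.5]
gripper_width: 0.0105
gripper_force: 30.4
```

Call:
jog_arm:
  steps:
    - [0.1,0.3,-0.5,0,0,0,0.8]
    - [0.2,0.98,-0.69,0,0,0,0.8]
    - [0.3,1.45,-0.9,0,0,0,0.8]
    - [0.35,1.92,-1.09,0,0,0,0.8]
    - [0.35,2.4,-1.27,0,0,0,0.8]
    - [0.4,2.89,-1.43,0,0,0,0.8]
    - [0.4,3.38,-1.59,0,0,0,0.8]
    - [0.4,3.87,-1.73,0,0,0,0.8]
    - [0.45,4.36,-1.86,0,0,0,0.8]
    - [0.45,4.86,-1.98,0,0,0,0.8]
    - [0.45,5.36,-2.08,0,0,0,0.8]
    - [0.5,5.87,-2.18,0,0,0,0.8]
    - [0.5,6.38,-2.26,0,0,0,0.8]
    - [0.5,6.88,-2.33,0,0,0,0.8]
    - [0.5,7.39,-2.38,0,0,0,0.8]
    - [0.5,7.9,-2.43,0,0,0,0.8]

```text
clock: 6.85
eef_pos: [0.669, -0.0252, 0.2968]
tcp_rot: [3.137, -0.001, 1.57]
wrist_force: [-3.8, 2.5, 4.4]
gripper_width: 0.0109
gripper_force: 29.5
```

Call:
jog_arm:
  steps:
    - [0,0.5,-0.15,0,0,0,0.8]
    - [0.05,1.02,-0.2,0,0,0,0.8]
    - [0.05,1.5,-0.2,0,0,0,0.8]
    - [0.1,2.05,-0.2,0,0,0,0.8]
    - [0.1,2.5,-0.2,0,0,0,0.8]
    - [0.1,3.0,-0.15,0,0,0,0.8]
    - [0.1,3.4,-0.1,0,0,0,0.8]
    - [0.1,3.8,-0.1,0,0,0,0.8]
    - [0.1,4.1,0,0,0,0,0.8]
    - [0.1,4.4,0,0,0,0,0.8]
    - [0.1,4.4,0,0,0,0,0.8]
    - [0.1,4.4,0,0,0,0,0.8]

```text
clock: 8.05
eef_pos: [0.7084, -0.0242, 0.295]
tcp_rot: [-3.134, -0.001, 1.571]
wrist_force: [-17.4, 3.4, 11.5]
gripper_width: 0.0105
gripper_force: 31.7
```

Run:
```python
from h import *
print(get_obs()["q"])
```

```text
[-3.43017234e-02  7.20267704e-01  8.62497198e-01  1.72046923e+00
  5.58614853e-04  1.53677336e+00]
```

The guard is on its stop (a ≈ 1.70). Release, lift clear, then retreat and look.

Call:
jog_arm:
  steps:
    - [0.1,-0.2,0,0,0,0,4]
    - [0.1,-0.2,0,0,0,0,4]
    - [0.1,-0.2,0,0,0,0,4]
    - [0.1,-0.2,-2,0,0,0,4]
    - [0.1,-0.2,-4,0,0,0,4]
    - [0.1,-0.2,-5,0,0,0,4]
    - [0.1,-5,-5,0,0,0,4]
    - [0.1,-10,-5,0,0,0,4]
    - [5,-15,-5,0,0,0,4]
    - [10,-20,-5,0,0,0,4]
    - [15,-25,-5,0,0,0,4]
    - [20,-28,-5,0,0,0,4]
    - [25,-31,-5,0,0,0,4]
    - [25,-35,-5,0,0,0,4]
    - [25,-35,-5,0,0,0,4]

```text
clock: 9.55
eef_pos: [0.3746, 0.2167, 0.3431]
tcp_rot: [3.14, -0.0, 1.569]
wrist_force: [1.1, 0.7, -0.4]
gripper_width: 0.0401
gripper_force: 0.0
```

Run:
```python
from h import *
a=get_image("top");b=get_image("scene");cv2.imwrite("pics/t4.png",a[...,::-1]);cv2.imwrite("pics/s4.png",b[...,::-1])
o=get_obs();print(o["eef_pos"],o["wrist_force"],o["q"])
A=cv2.resize(a[85:235,130:360,::-1],None,fx=3.4,fy=3.4,interpolation=cv2.INTER_CUBIC)
cv2.imwrite("pics/c4.png",A)
```

```text
[0.37212392 0.21835992 0.34377105] [ 1.58618441  0.17589861 -0.44119767] [5.29834748e-01 8.07539101e-02 3.80367875e-02 1.52733681e+00
 1.26656133e-03 2.09391912e+00]
```

View pics/c4.png

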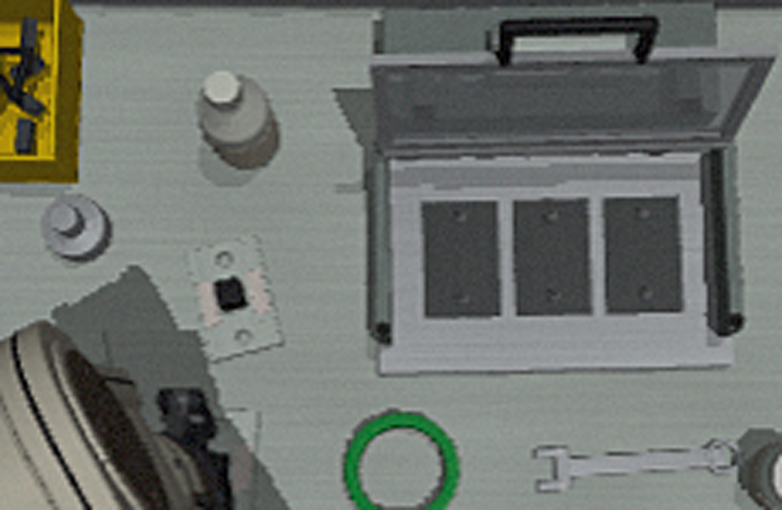

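The guard is open. The nest floors are dark rectangles, centred in the crop at about (460,260), (552,257) and (643,255). I'll measure them from both cameras.

Run:
```python
from h import *
np.set_printoptions(precision=4,suppress=True)
def nests(n,poly0):
    im=cv2.imread({"top":"pics/t4.png","scene":"pics/s4.png"}[n]);g=cv2.resize(im.max(2),None,fx=4,fy=4,interpolation=cv2.INTER_CUBIC).astype(float)
    out=[]
    for c in poly0:
        q=proj(n,[[c[0]+a,c[1]+b,.015] for a,b in((-.055,-.038),(.055,-.038),(.055,.038),(-.055,.038))])
        m=np.zeros(g.shape,np.uint8);cv2.fillPoly(m,[np.int32(q*4)],1)
        t,_=cv2.threshold(np.uint8(np.clip(g[m>0],0,255)),0,255,cv2.THRESH_OTSU)
        w=((g<t)&(m>0)).astype(np.uint8);w=cv2.morphologyEx(w,cv2.MORPH_CLOSE,np.ones((13,13)))
        k,l,st,ce=cv2.connectedComponentsWithStats(w);i=1+np.argmax(st[1:,4]);
        cs,_=cv2.findContours((l==i).astype(np.uint8),0,1)
        pts=(cs[0][:,0].astype(float)+.5)/4-.5
        W=np.array([onz(n,p,.015)[:2] for p in pts]).astype(np.float32)*1000
        r=cv2.minAreaRect(W);out.append((np.array(r[0])/1000,r[1],r[2],t))
    return out
c0=[(.59,.0505),(.59,-.029),(.59,-.1085)]
for n in("top","scene"):
    for r in nests(n,c0):print(n,*r)
T=lambda x,y:(130+x/3.4-.35,85+y/3.4-.35)
P=[[onz("top",T(*q),.030)[:2] for q in p] for p in(((459,215),(462,296)),((550,215),(555,294)),((643,211),(647,293)))]
P=np.array(P);print(P.mean(1),np.linalg.norm(P[:,0]-P[:,1],axis=1))
```

```text
top [0.5951 0.0515] (104.28668975830078, 68.28406524658203) 1.7485214471817017 104.0
top [ 0.5963 -0.0284] (101.83445739746094, 68.67727661132812) 1.1258058547973633 106.0
top [ 0.5971 -0.1085] (100.82196044921875, 68.71810150146484) 1.2461650371551514 107.0
scene [0.5942 0.048 ] (102.20863342285156, 76.03193664550781) 0.032854802906513214 91.0
scene [ 0.5756 -0.029 ] (60.64887237548828, 67.18624114990234) 1.7208242416381836 94.0
scene [ 0.5964 -0.1111] (97.47516632080078, 76.45588684082031) 0.31850481033325195 91.0
[[ 0.5956  0.0518]
 [ 0.5968 -0.0283]
 [ 0.5993 -0.1087]] [0.0717 0.0699 0.0725]
```

View pics/s4.png

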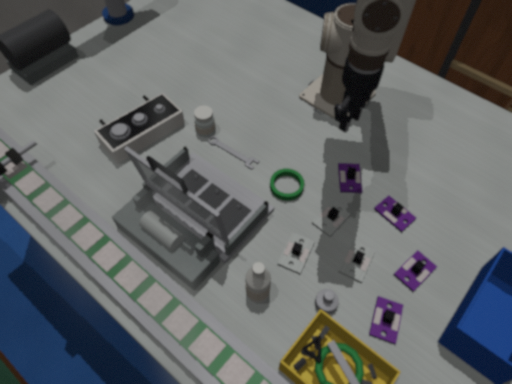

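Run:
```python
from h import *
T=lambda x,y:(130+x/3.4-.35,85+y/3.4-.35)
a,b=[onz("top",T(*q),.01) for q in ((225,260),(242,337))];print((a+b)/2,np.degrees(np.arctan2(*(a-b)[[1,0]])),onz("top",T(231,291),.042))
print(delta((.560,.251,.12),np.radians(13.5)))
```

```text
[0.55993803 0.25174569 0.01      ] 13.530812208797096 [0.56115252 0.24898778 0.042     ]
(array([ 3.1 , 18.81, 22.38]), array([-6.000e-02, -7.000e-02,  7.688e+01]))
```

Call:
jog_arm:
  steps:
    - [3.1,18.8,5,0,0,40,5]
    - [3.1,18.8,5,0,0,60,5]
    - [3.1,18.8,5,0,0,76.9,5]
    - [3.1,18.8,5,0,0,76.9,5]
    - [3.1,18.8,5,0,0,76.9,5]
    - [3.1,18.8,10,0,0,76.9,5]
    - [3.1,18.8,15,0,0,76.9,5]
    - [3.1,18.8,20,0,0,76.9,5]
    - [3.1,18.8,22.4,0,0,76.9,5]
    - [3.1,18.8,22.4,0,0,76.9,5]
    - [3.1,18.8,22.4,0,0,76.9,5]
    - [3.1,18.8,22.4,0,0,76.9,5]
    - [3.1,18.8,22.4,0,0,76.9,5]
  grip_force: 20

```text
clock: 10.95
eef_pos: [0.5802, 0.199, 0.1209]
tcp_rot: [-3.102, -0.002, 0.314]
wrist_force: [-0.4, 0.4, 0.3]
gripper_width: 0.0502
gripper_force: 0.0
```

Run:
```python
from h import *
print(delta((.560,.251,.04),np.radians(13.5)))
```

```text
(array([-0.33, -5.25,  8.3 ]), array([-2.26, -0.02,  4.47]))
```

Call:
jog_arm:
  steps:
    - [0,0,0,0,0,0,5]
    - [0,0,0,0,0,0,5]

```text
clock: 11.15
eef_pos: [0.5793, 0.199, 0.1203]
tcp_rot: [-3.102, -0.0, 0.314]
wrist_force: [0.3, -0.4, -0.0]
gripper_width: 0.0494
gripper_force: 0.0
```

Run:
```python
from h import *
print(delta((.560,.251,.10),np.radians(13.5)),get_obs()["q"])
```

```text
(array([-0.22, -5.46,  2.24]), array([-2.26,  0.08,  4.49])) [0.31291596 0.54582137 0.09770097 1.12249165 0.03945409 3.14057464]
```

Run:
```python
from h import *
print(delta((.560,.251,.10),np.radians(103.5)))
```

```text
(array([-0.22, -5.46,  2.24]), array([ -1.81,  -1.7 , -85.5 ]))
```

Call:
jog_arm:
  steps:
    - [-0.2,-5.46,0,0,0,-30,5]
    - [-0.2,-5.46,0,0,0,-60,5]
    - [-0.2,-5.46,0,-1.8,-1.7,-85.5,5]
    - [-0.2,-5.46,0,-1.8,-1.7,-85.5,5]
    - [-0.2,-5.46,0,-1.8,-1.7,-85.5,5]
    - [-0.2,-5.46,0,-1.8,-1.7,-85.5,5]
    - [-0.2,-5.46,0,-1.8,-1.7,-85.5,5]
    - [-0.2,-5.46,0,-1.8,-1.7,-85.5,5]
    - [-0.2,-5.46,0,-1.8,-1.7,-85.5,5]
    - [-0.2,-5.46,0,-1.8,-1.7,-85.5,5]
    - [-0.2,-5.46,2.24,-1.8,-1.7,-85.5,5]
    - [-0.2,-5.46,2.24,-1.8,-1.7,-85.5,5]
    - [-0.2,-5.46,2.24,-1.8,-1.7,-85.5,5]

```text
clock: 12.45
eef_pos: [0.5594, 0.2503, 0.099]
tcp_rot: [-3.138, 0.0, 1.806]
wrist_force: [0.9, -0.4, 0.3]
gripper_width: 0.0502
gripper_force: 0.0
```

Run:
```python
from h import *
print(delta((.560,.251,.04),np.radians(103.5)))
```

```text
(array([0.05, 0.1 , 5.9 ]), array([-0.19,  0.02, -0.05]))
```

Call:
jog_arm:
  steps:
    - [0,0.1,3,0,0,0,5]
    - [0,0.1,5,0,0,0,5]
    - [0,0.1,5.9,0,0,0,5]
    - [0,0.1,5.9,0,0,0,5]
    - [0,0.1,5.9,0,0,0,1.8]
    - [0,0.1,5.9,0,0,0,1.8]
    - [0,0.1,5.9,0,0,0,1.8]
    - [0,0.1,5.9,0,0,0,1.8]
    - [0,0.1,5.9,0,0,0,1.8]
    - [0,0.1,5.9,0,0,0,1.8]
  grip_force: 20

```text
clock: 13.45
eef_pos: [0.5618, 0.2509, 0.0418]
tcp_rot: [3.141, -0.001, 1.805]
wrist_force: [-1.0, 0.9, 6.0]
gripper_width: 0.0216
gripper_force: 22.4
```

Call:
jog_arm:
  steps:
    - [0,0,0,0,0,0,5]
    - [0,0,0,0,0,0,5]
    - [0,0,0,0,0,0,5]
    - [0,0,0,0,0,-15,5]
    - [0,0,0,0,0,-30,5]
    - [0,0,0,0,0,-45,5]
    - [0,0,0,0,0,-60,5]
    - [0,0,0,0,0,-75,5]
    - [0,0,0,0,0,-90,5]
    - [0,0,0,0,0,-90,5]
    - [0,0,0,0,0,-90,5]
    - [0,0,0,0,0,-90,5]
    - [0,0,0,0,0,-90,5]
    - [0,0,0,0,0,-90,5]
    - [0,0,0,0,0,-90,1.8]
    - [0,0,0,0,0,-90,1.8]
    - [0,0,0,0,0,-90,1.8]
    - [0,0,0,0,0,-90,1.8]
    - [0,0,0,0,0,-90,1.8]
  grip_force: 40

```text
clock: 15.35
eef_pos: [0.5608, 0.2504, 0.04]
tcp_rot: [3.141, -0.002, -2.908]
wrist_force: [0.3, -0.1, -0.0]
gripper_width: 0.0214
gripper_force: 39.9
```

Call:
jog_arm:
  steps:
    - [0,0,-1,0,0,0,1.8]
    - [0,0,-3,0,0,0,1.8]
    - [0,0,-5,0,0,0,1.8]
    - [0,0,-7,0,0,0,1.8]
    - [0,0,-8,0,0,0,1.8]
    - [0,0,-8,0,0,0,1.8]

```text
clock: 15.95
eef_pos: [0.5621, 0.2509, 0.1222]
tcp_rot: [3.141, 0.002, -2.907]
wrist_force: [-0.4, 0.3, -1.0]
gripper_width: 0.0212
gripper_force: 39.7
```

Run:
```python
from h import *
y=.018+np.pi
print(delta((.5951,.0515,.12),y)); print(delta((.5951,.0515,.075),y))
```

```text
(array([  1.41, -20.16,   0.2 ]), array([ 0.04,  0.09, 12.39]))
(array([  1.42, -20.16,   4.7 ]), array([ 0.04,  0.09, 12.39]))
```

Call:
jog_arm:
  steps:
    - [0.3,-3,0,0,0,3,1.8]
    - [0.5,-7,0,0,0,6,1.8]
    - [0.8,-11,0,0,0,9,1.8]
    - [1.0,-15,0,0,0,12.4,1.8]
    - [1.4,-18,0.2,0,0,12.4,1.8]
    - [1.4,-19.5,0.2,0,0,12.4,1.8]
    - [1.4,-20.16,0.2,0,0,12.4,1.8]
    - [1.4,-20.16,0.2,0,0,12.4,1.8]
    - [1.4,-20.16,0.2,0,0,12.4,1.8]
  grip_force: 40

```text
clock: 16.85
eef_pos: [0.594, 0.0523, 0.1179]
tcp_rot: [3.141, -0.002, -3.122]
wrist_force: [0.4, 0.6, -1.7]
gripper_width: 0.0214
gripper_force: 39.8
```

Run:
```python
from h import *
y=.018+np.pi
print(delta((.5951,.0515,.06),y), get_obs()["gripper_width"])
```

```text
(array([-0.12, -0.09,  5.78]), array([ 0.01, -0.14,  0.07])) 0.021440247418815585
```

Call:
jog_arm:
  steps:
    - [0,0,2,0,0,0,1.8]
    - [0,0,3.5,0,0,0,1.8]
    - [0,0,4.3,0,0,0,1.8]
    - [0,0,4.7,0,0,0,1.8]
    - [0,0,5.1,0,0,0,1.8]
    - [0,0,5.4,0,0,0,1.8]
    - [0,0,5.4,0,0,0,1.8]

```text
clock: 17.55
eef_pos: [0.5941, 0.0512, 0.0642]
tcp_rot: [-3.141, -0.002, -3.124]
wrist_force: [0.5, -0.1, -2.5]
gripper_width: 0.0211
gripper_force: 39.9
```

Run:
```python
from h import *
import time
o=get_obs();print(o["eef_pos"],o["wrist_force"],o["wrist_torque"])
print(delta((.5951,.0515,.055),.018+np.pi))
```

```text
[0.59412192 0.05117868 0.06416902] [ 0.46645616 -0.12637597 -2.51937185] [-0.00263259  0.03449514 -0.02371916]
(array([-0.1 ,  0.03,  0.92]), array([-0.02, -0.11,  0.  ]))
```

Call:
jog_arm:
  steps:
    - [0,0,0.4,0,0,0,1.8]
    - [0,0,0.7,0,0,0,1.8]
    - [0,0,0.9,0,0,0,1.8]
    - [0,0,1.0,0,0,0,1.8]
    - [0,0,1.0,0,0,0,1.8]

```text
clock: 18.05
eef_pos: [0.5941, 0.051, 0.055]
tcp_rot: [-3.141, -0.002, -3.124]
wrist_force: [-2.7, -1.0, 4.4]
gripper_width: 0.0212
gripper_force: 40.6
```

Call:
jog_arm:
  steps:
    - [0,0,0,0,0,0,5]
    - [0,0,0,0,0,0,5]
    - [0,0,0,0,0,0,5]
    - [0,0,-2,0,0,0,5]
    - [0,0,-5,0,0,0,5]
    - [0,-5,-9,0,0,0,5]
    - [0,-8,-12,0,0,0,5]
    - [0,-8,-14,0,0,0,5]
    - [0,-8,-14,0,0,0,5]

```text
clock: 18.95
eef_pos: [0.5984, -0.0306, 0.1987]
tcp_rot: [-3.141, 0.007, -3.126]
wrist_force: [1.2, 1.1, 0.3]
gripper_width: 0.0501
gripper_force: 0.0
```

Run:
```python
from h import *
a=get_image("top");cv2.imwrite("pics/t5.png",a[...,::-1])
A=cv2.resize(a[120:260,130:310,::-1],None,fx=4.2,fy=4.2,interpolation=cv2.INTER_CUBIC)
cv2.imwrite("pics/c5.png",A)
```

```text
(no output)
```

View pics/c5.png

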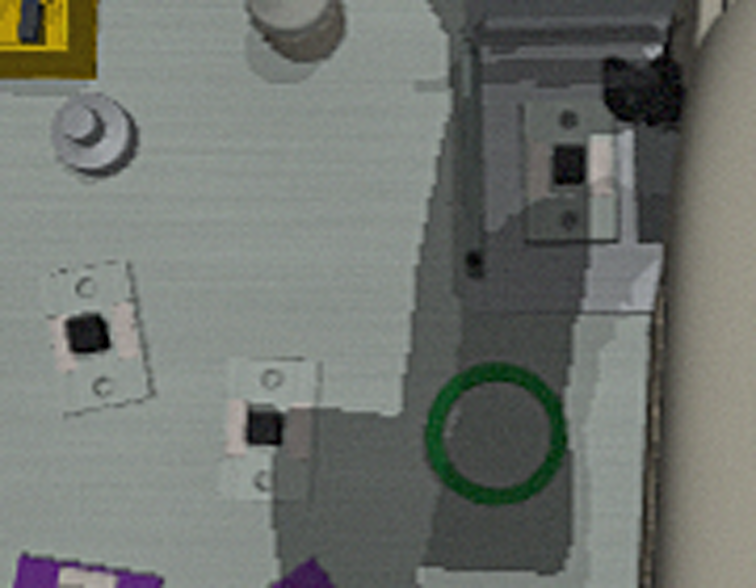

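The first carrier sits on its pins. Carrier A has holes at (85,287) and (103,386), and C at (272,378) and (263,481); neither has moved.

Run:
```python
from h import *
T=lambda x,y:(130+x/4.2-.38,120+y/4.2-.38)
for p in(((85,287),(103,386)),((272,378),(263,481)),((568,119),(569,219))):
    a,b=[onz("top",T(*q),.01) for q in p];print((a+b)/2,np.degrees(np.arctan2(*(a-b)[[1,0]])))
for q in((88,334),(264,426),(568,164)):print(onz("top",T(*q),.04))
print(delta((.412,.2615,.12),np.radians(86)))
```

```text
[0.47709007 0.38738765 0.01      ] 12.288446732417531
[0.4119566  0.26310715 0.01      ] -3.559414739146812
[0.59928889 0.05178133 0.01      ] 0.737745756805638
[0.47596392 0.38333356 0.04      ]
[0.41316808 0.2605724  0.04      ]
[0.5968379  0.05260006 0.04      ]
(array([18.06, 29.42,  7.55]), array([ 0.12,  0.16, 94.94]))
```

Call:
jog_arm:
  steps:
    - [3,4.5,0,0,0,10,5]
    - [6,9,0,0,0,20,5]
    - [9,14,0,0,0,30,5]
    - [12,19,0,0,0,40,5]
    - [15,24,0,0,0,55,5]
    - [18.06,29.4,0,0,0,70,5]
    - [18.06,29.4,0,0,0,85,5]
    - [18.06,29.4,0,0,0,94.9,5]
    - [18.06,29.4,0,0,0,94.9,5]
    - [18.06,29.4,0,0,0,94.9,5]
    - [18.06,29.4,4,0,0,94.9,5]
    - [18.06,29.4,8,0,0,94.9,5]
    - [18.06,29.4,8,0,0,94.9,5]
    - [18.06,29.4,8,0,0,94.9,5]
    - [18.06,29.4,8,0,0,94.9,5]

```text
clock: 20.5
eef_pos: [0.4106, 0.2626, 0.1157]
tcp_rot: [-3.141, -0.001, 1.505]
wrist_force: [0.9, 0.7, 1.1]
gripper_width: 0.0503
gripper_force: 0.0
```

Run:
```python
from h import *
print(delta((.4125,.262,.0415),np.radians(86)))
```

```text
(array([-0.06,  0.2 ,  7.42]), array([-0.02, -0.04,  0.23]))
```

Call:
jog_arm:
  steps:
    - [0,0.1,3,0,0,0,5]
    - [0,0.1,6,0,0,0,5]
    - [0,0.1,7,0,0,0,5]
    - [0,0.1,7.4,0,0,0,5]
    - [0,0.1,7.4,0,0,0,1.8]
    - [0,0.1,7.4,0,0,0,1.8]
    - [0,0.1,7.4,0,0,0,1.8]
    - [0,0.1,7.4,0,0,0,1.8]
    - [0,0.1,7.4,0,0,0,1.8]
    - [0,0.1,7.4,0,0,0,1.8]
  grip_force: 20

```text
clock: 21.5
eef_pos: [0.4118, 0.2625, 0.0419]
tcp_rot: [3.141, -0.001, 1.503]
wrist_force: [-0.3, 0.0, 6.5]
gripper_width: 0.0218
gripper_force: 22.8
```

Call:
jog_arm:
  steps:
    - [0,0,0,0,0,0,5]
    - [0,0,0,0,0,0,5]
    - [0,0,0,0,0,0,5]
    - [0,0,0,0,0,-15,5]
    - [0,0,0,0,0,-30,5]
    - [0,0,0,0,0,-45,5]
    - [0,0,0,0,0,-60,5]
    - [0,0,0,0,0,-75,5]
    - [0,0,0,0,0,-90,5]
    - [0,0,0,0,0,-90,5]
    - [0,0,0,0,0,-90,5]
    - [0,0,0,0,0,-90,5]
    - [0,0,0,0,0,-90,5]
    - [0,0,0,0,0,-90,5]
    - [0,0,0,0,0,-90,1.8]
    - [0,0,0,0,0,-90,1.8]
    - [0,0,0,0,0,-90,1.8]
    - [0,0,0,0,0,-90,1.8]
    - [0,0,0,0,0,-90,1.8]
  grip_force: 40

```text
clock: 23.4
eef_pos: [0.4106, 0.2618, 0.0404]
tcp_rot: [-3.141, -0.002, 3.074]
wrist_force: [-0.7, 0.2, 0.3]
gripper_width: 0.0214
gripper_force: 40.2
```

Call:
jog_arm:
  steps:
    - [0,0,-1,0,0,0,1.8]
    - [0,0,-3,0,0,0,1.8]
    - [0,0,-6,0,0,0,1.8]
    - [0,0,-10,0,0,0,1.8]
    - [0,0,-13,0,0,0,1.8]
    - [0,0,-13,0,0,0,1.8]

```text
clock: 24.0
eef_pos: [0.4134, 0.2633, 0.1753]
tcp_rot: [3.137, 0.006, 3.074]
wrist_force: [0.4, 0.5, -2.1]
gripper_width: 0.0214
gripper_force: 40.1
```

Run:
```python
from h import *
y=.018+np.pi
print(delta((.5965,-.0285,.1715),y));
```

```text
(array([-20.24, -27.87,   0.37]), array([ 0.26,  0.34, -4.91]))
```

Call:
jog_arm:
  steps:
    - [-1.5,-2.2,0,0,0,0,1.8]
    - [-4,-5.5,0,0,0,-1,1.8]
    - [-6.5,-9,0,0,0,-2,1.8]
    - [-9,-12.5,0,0,0,-3,1.8]
    - [-11.5,-16,0,0,0,-4,1.8]
    - [-14,-19.5,0,0,0,-4.9,1.8]
    - [-16.5,-23,0,0,0,-4.9,1.8]
    - [-18.5,-25.5,0,0,0,-4.9,1.8]
    - [-19.8,-27.2,0,0,0,-4.9,1.8]
    - [-20.2,-27.9,0,0,0,-4.9,1.8]
    - [-20.2,-27.9,0,0,0,-4.9,1.8]
    - [-20.2,-27.9,3,0,0,-4.9,1.8]
    - [-20.2,-27.9,5,0,0,-4.9,1.8]
    - [-20.2,-27.9,5,0,0,-4.9,1.8]
    - [-20.2,-27.9,5,0,0,-4.9,1.8]

```text
clock: 25.5
eef_pos: [0.5925, -0.029, 0.12]
tcp_rot: [-3.142, -0.004, -3.122]
wrist_force: [0.7, 1.0, -1.7]
gripper_width: 0.0214
gripper_force: 39.9
```

Run:
```python
from h import *
y=.018+np.pi
print(delta((.596,-.0285,.064),y));
```

```text
(array([-0.37,  0.05,  5.6 ]), array([-0.  , -0.22,  0.08]))
```

Call:
jog_arm:
  steps:
    - [-0.3,0,2,0,-0.2,0,1.8]
    - [-0.3,0,3.5,0,-0.2,0,1.8]
    - [-0.3,0,4.3,0,-0.2,0,1.8]
    - [-0.3,0,4.8,0,-0.2,0,1.8]
    - [-0.3,0,5.2,0,-0.2,0,1.8]
    - [-0.3,0,5.6,0,-0.2,0,1.8]
    - [-0.3,0,5.6,0,-0.2,0,1.8]

```text
clock: 26.2
eef_pos: [0.5963, -0.0302, 0.0641]
tcp_rot: [-3.141, 0.001, -3.124]
wrist_force: [-0.6, -0.1, -1.6]
gripper_width: 0.0218
gripper_force: 40.1
```

Call:
jog_arm:
  steps:
    - [0,0,0.4,0,0,0,1.8]
    - [0,0,0.7,0,0,0,1.8]
    - [0,0,0.9,0,0,0,1.8]
    - [0,0,1.0,0,0,0,1.8]
    - [0,0,1.0,0,0,0,1.8]

```text
clock: 26.7
eef_pos: [0.5965, -0.0303, 0.0554]
tcp_rot: [-3.141, 0.002, -3.124]
wrist_force: [-3.1, 0.9, 4.8]
gripper_width: 0.0213
gripper_force: 41.0
```

Seated flush. Release, lift and look at carrier A.

Call:
jog_arm:
  steps:
    - [0,0,0,0,0,0,5]
    - [0,0,0,0,0,0,5]
    - [0,0,0,0,0,0,5]
    - [0,0,-2,0,0,0,5]
    - [0,0,-5,0,0,0,5]
    - [0,0,-9,0,0,0,5]
    - [0,-3,-12,0,0,0,5]
    - [0,-6,-14,0,0,0,5]
    - [0,-6,-14,0,0,0,5]

```text
clock: 27.6
eef_pos: [0.5995, -0.0937, 0.1983]
tcp_rot: [-3.138, 0.01, -3.128]
wrist_force: [0.7, 0.2, 0.2]
gripper_width: 0.0499
gripper_force: 0.0
```

Run:
```python
from h import *
a=get_image("top");cv2.imwrite("pics/t6.png",a[...,::-1])
b=cv2.imread("pics/t5.png");w=a[170:225,130:180,::-1].astype(int)
print("A changed:",np.abs(w-b[170:225,130:180]).mean(), "C region",np.abs(a[200:245,180:210,::-1].astype(int)-b[200:245,180:210]).mean())
print(delta((.4768,.3855,.12),np.radians(102)))
```

```text
A changed: 3.5987878787878786 C region 20.020246913580248
(array([11.49, 47.93,  7.49]), array([ 0.18,  0.33, 78.86]))
```

Call:
jog_arm:
  steps:
    - [1,4.5,0,0,0,5,5]
    - [2,9,0,0,0,10,5]
    - [3.2,14,0,0,0,20,5]
    - [4.5,19,0,0,0,30,5]
    - [5.5,24,0,0,0,38,5]
    - [6.6,29,0,0,0,46,5]
    - [8,34,0,0,0,54,5]
    - [9,39,0,0,0,62,5]
    - [10.5,44,0,0,0,70,5]
    - [11.5,47.9,0,0,0,78.9,5]
    - [11.5,47.9,0,0,0,78.9,5]
    - [11.5,47.9,0,0,0,78.9,5]
    - [11.5,47.9,4,0,0,78.9,5]
    - [11.5,47.9,8,0,0,78.9,5]
    - [11.5,47.9,8,0,0,78.9,5]
    - [11.5,47.9,8,0,0,78.9,5]
    - [11.5,47.9,8,0,0,78.9,5]

```text
clock: 29.35
eef_pos: [0.4749, 0.3872, 0.1158]
tcp_rot: [3.137, -0.001, 1.782]
wrist_force: [0.7, -0.2, 0.2]
gripper_width: 0.0499
gripper_force: 0.0
```

Run:
```python
from h import *
print(delta((.4768,.3855,.0415),np.radians(102)))
```

```text
(array([-0.21,  0.12,  7.43]), array([ 0.24, -0.04,  0.11]))
```

Call:
jog_arm:
  steps:
    - [-0.2,0.1,3,0,0,0,5]
    - [-0.2,0.1,6,0,0,0,5]
    - [-0.2,0.1,7,0,0,0,5]
    - [-0.2,0.1,7.4,0,0,0,5]
    - [-0.2,0.1,7.4,0,0,0,1.8]
    - [-0.2,0.1,7.4,0,0,0,1.8]
    - [-0.2,0.1,7.4,0,0,0,1.8]
    - [-0.2,0.1,7.4,0,0,0,1.8]
    - [-0.2,0.1,7.4,0,0,0,1.8]
    - [-0.2,0.1,7.4,0,0,0,1.8]
  grip_force: 20

```text
clock: 30.35
eef_pos: [0.4764, 0.3859, 0.0418]
tcp_rot: [3.137, -0.001, 1.782]
wrist_force: [0.3, 0.5, 6.6]
gripper_width: 0.0217
gripper_force: 20.9
```

Call:
jog_arm:
  steps:
    - [0,0,0,0,0,0,5]
    - [0,0,0,0,0,0,5]
    - [0,0,0,0,0,0,5]
    - [0,0,0,0,0,-15,5]
    - [0,0,0,0,0,-30,5]
    - [0,0,0,0,0,-45,5]
    - [0,0,0,0,0,-60,5]
    - [0,0,0,0,0,-75,5]
    - [0,0,0,0,0,-90,5]
    - [0,0,0,0,0,-90,5]
    - [0,0,0,0,0,-90,5]
    - [0,0,0,0,0,-90,5]
    - [0,0,0,0,0,-90,5]
    - [0,0,0,0,0,-90,5]
    - [0,0,0,0,0,-90,1.8]
    - [0,0,0,0,0,-90,1.8]
    - [0,0,0,0,0,-90,1.8]
    - [0,0,0,0,0,-90,1.8]
    - [0,0,0,0,0,-90,1.8]
  grip_force: 40

```text
clock: 32.25
eef_pos: [0.4753, 0.385, 0.0398]
tcp_rot: [-3.141, 0.001, -2.93]
wrist_force: [-0.8, 1.3, -0.2]
gripper_width: 0.021
gripper_force: 39.5
```

Call:
jog_arm:
  steps:
    - [0,0,-1,0,0,0,1.8]
    - [0,0,-3,0,0,0,1.8]
    - [0,0,-6,0,0,0,1.8]
    - [0,0,-10,0,0,0,1.8]
    - [0,0,-13,0,0,0,1.8]
    - [0,0,-13,0,0,0,1.8]

```text
clock: 32.85
eef_pos: [0.4775, 0.3866, 0.1758]
tcp_rot: [3.138, 0.011, -2.93]
wrist_force: [1.8, 0.3, -1.1]
gripper_width: 0.0213
gripper_force: 39.5
```

Run:
```python
from h import *
y=.018+np.pi
print(delta((.5975,-.1085,.1715),y));
```

```text
(array([ -1.34, -50.93,   0.26]), array([ 0.26,  0.59, 11.08]))
```

Call:
jog_arm:
  steps:
    - [0,-2.5,0,0,0,1,1.8]
    - [-0.2,-6,0,0,0,2,1.8]
    - [-0.3,-10,0,0,0,3,1.8]
    - [-0.4,-14,0,0,0,4,1.8]
    - [-0.5,-18,0,0,0,5,1.8]
    - [-0.6,-22,0,0,0,6,1.8]
    - [-0.7,-26,0,0,0,7,1.8]
    - [-0.8,-30,0,0,0,8,1.8]
    - [-0.9,-34,0,0,0,9,1.8]
    - [-1,-38,0,0,0,10,1.8]
    - [-1.1,-42,0,0,0,11,1.8]
    - [-1.2,-46,0,0,0,11.1,1.8]
    - [-1.3,-49,0,0,0,11.1,1.8]
    - [-1.3,-50.5,0,0,0,11.1,1.8]
    - [-1.3,-50.9,0,0,0,11.1,1.8]
    - [-1.3,-50.9,0,0,0,11.1,1.8]
    - [-1.3,-50.9,3,0,0,11.1,1.8]
    - [-1.3,-50.9,5,0,0,11.1,1.8]
    - [-1.3,-50.9,5,0,0,11.1,1.8]
    - [-1.3,-50.9,5,0,0,11.1,1.8]

```text
clock: 34.85
eef_pos: [0.5944, -0.1084, 0.1202]
tcp_rot: [3.141, 0.0, -3.122]
wrist_force: [-0.1, 0.2, -2.5]
gripper_width: 0.0212
gripper_force: 39.6
```

Run:
```python
from h import *
y=.018+np.pi
print(delta((.5973,-.1093,.064),y));
```

```text
(array([-0.28, -0.09,  5.62]), array([0.01, 0.02, 0.11]))
```

Call:
jog_arm:
  steps:
    - [-0.25,0,2,0,0,0,1.8]
    - [-0.25,-0.05,3.5,0,0,0,1.8]
    - [-0.25,-0.05,4.3,0,0,0,1.8]
    - [-0.25,-0.05,4.8,0,0,0,1.8]
    - [-0.25,-0.05,5.2,0,0,0,1.8]
    - [-0.25,-0.05,5.6,0,0,0,1.8]
    - [-0.25,-0.05,5.6,0,0,0,1.8]

```text
clock: 35.55
eef_pos: [0.5974, -0.1105, 0.0641]
tcp_rot: [-3.141, 0.001, -3.124]
wrist_force: [-0.1, 0.2, -2.8]
gripper_width: 0.0211
gripper_force: 39.7
```

Call:
jog_arm:
  steps:
    - [0,0,0.4,0,0,0,1.8]
    - [0,0,0.7,0,0,0,1.8]
    - [0,0,0.9,0,0,0,1.8]
    - [0,0,1.0,0,0,0,1.8]
    - [0,0,1.0,0,0,0,1.8]

```text
clock: 36.05
eef_pos: [0.5975, -0.1106, 0.0548]
tcp_rot: [-3.141, 0.002, -3.124]
wrist_force: [-1.8, -0.2, 2.1]
gripper_width: 0.0215
gripper_force: 40.3
```

Call:
jog_arm:
  steps:
    - [0,0,0.05,0,0,0,5]
    - [0,0,0,0,0,0,5]
    - [0,0,0,0,0,0,5]
    - [0,0,-2,0,0,0,5]
    - [0,0,-5,0,0,0,5]
    - [2,0,-9,0,0,0,5]
    - [6,0,-12,0,0,0,5]
    - [11,0,-15,0,0,0,5]
    - [16,0,-18,0,0,0,5]
    - [21,0,-20,0,0,0,5]
    - [25,0,-20,0,0,0,5]
    - [25,0,-20,0,0,0,5]
    - [25,0,-20,0,0,0,5]

```text
clock: 37.35
eef_pos: [0.3464, -0.115, 0.2547]
tcp_rot: [-3.14, 0.004, -3.125]
wrist_force: [0.3, -0.1, -1.2]
gripper_width: 0.0501
gripper_force: 0.0
```

Run:
```python
from h import *
a=get_image("top");cv2.imwrite("pics/t7.png",a[...,::-1]);b=get_image("scene")
A=cv2.resize(a[60:215,230:440,::-1],None,fx=3.7,fy=3.7,interpolation=cv2.INTER_CUBIC)
cv2.imwrite("pics/c7.png",A)
cv2.imwrite("pics/s7.png",cv2.resize(b[90:300,90:290,::-1],None,fx=2.8,fy=2.8,interpolation=cv2.INTER_CUBIC))
print(get_obs()["eef_pos"])
```

```text
[ 0.34833259 -0.1151009   0.2540657 ]
```

View pics/c7.png

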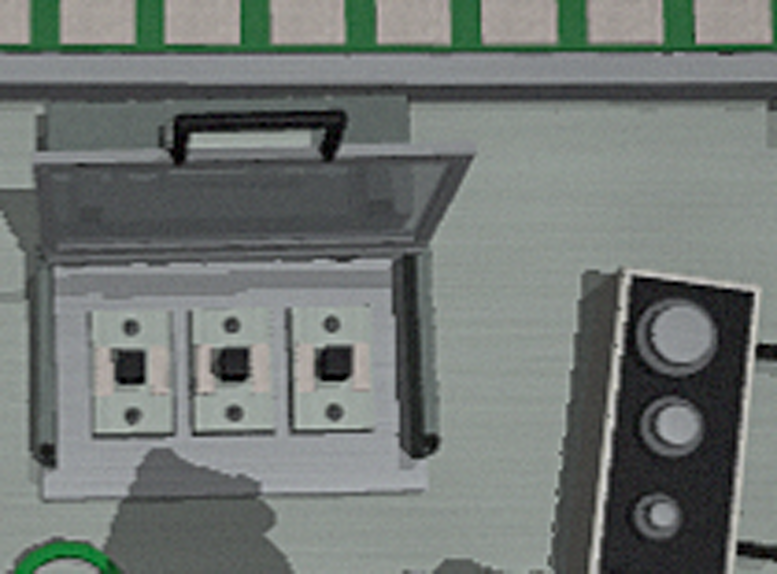

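View pics/s7.png

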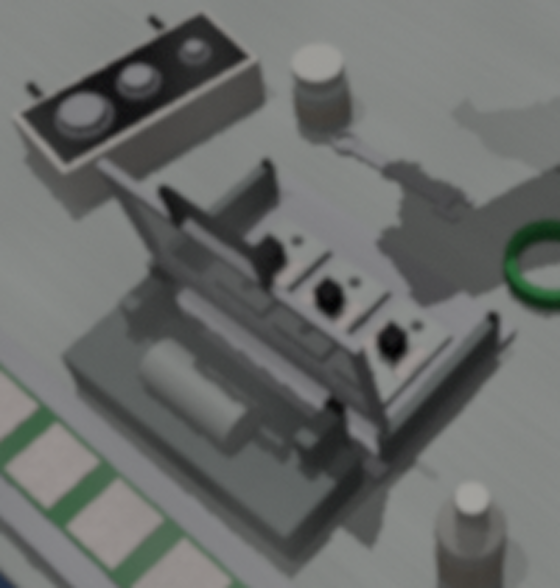

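All three carriers sit on their pins and the guard is open. Cap centres in c7 are large (683,333), medium (678,425) and small (662,516). Next is regripping the handle.

Run:
```python
from h import *
np.set_printoptions(precision=4,suppress=True)
print(delta((.7065,-.0245,.35),np.pi/2))
T=lambda x,y:(230+x/3.7-.36,60+y/3.7-.36);S=lambda x,y:(90+x/2.8-.32,90+y/2.8-.32)
for n,t,s in(("L",(683,333),(84,112)),("M",(678,425),(138,78)),("S",(662,515),(195,49))):print(n,tri(S(*s),T(*t)),onz("top",T(*t),.084))
b1,b2=(180,120),(343,117)
print([onz("top",T(*q),.2783) for q in(b1,b2)])
```

```text
(array([-36.01,   8.41,  -9.48]), array([ 0.12,  0.2 , 91.02]))
L (array([ 0.6149, -0.366 ,  0.079 ]), np.float64(0.004480234931361651)) [ 0.6152 -0.366   0.084 ]
M (array([ 0.5448, -0.3609,  0.077 ]), np.float64(0.0029167686861920708)) [ 0.5446 -0.3595  0.084 ]
S (array([ 0.4761, -0.346 ,  0.0777]), np.float64(0.0028306612995703958)) [ 0.4764 -0.3449  0.084 ]
[array([0.7091, 0.025 , 0.2783]), array([ 0.7112, -0.0787,  0.2783])]
```

Call:
jog_arm:
  steps:
    - [0,0,-4.5,0,0,10,5]
    - [-2,1,-9,0,0,20,5]
    - [-6,2,-9,0,0,30,5]
    - [-10,3,-9,0,0,40,5]
    - [-14,4,-9,0,0,50,5]
    - [-18,5,-9,0,0,60,5]
    - [-22,6,-9,0,0,70,5]
    - [-26,7,-9,0,0,80,5]
    - [-30,8,-9,0,0,91,5]
    - [-34,8.4,-9,0,0,91,5]
    - [-36,8.4,-9,0,0,91,5]
    - [-36,8.4,-9,0,0,91,5]
    - [-36,8.4,-9,0,0,91,5]
    - [-36,8.4,-9,0,0,91,5]

```text
clock: 38.85
eef_pos: [0.7052, -0.0242, 0.3441]
tcp_rot: [3.141, 0.0, 1.572]
wrist_force: [0.2, 0.2, 0.9]
gripper_width: 0.0498
gripper_force: 0.0
```

Run:
```python
from h import *
print(delta((.708,-.0245,.295),np.pi/2))
```

```text
(array([-0.02,  0.28,  4.91]), array([0.06, 0.02, 0.09]))
```

Call:
jog_arm:
  steps:
    - [0,0.3,2,0,0,0,5]
    - [0,0.3,4,0,0,0,5]
    - [0,0.3,4.9,0,0,0,5]
    - [0,0.3,4.9,0,0,0,5]
    - [0,0.3,4.9,0,0,0,0.8]
    - [0,0.3,4.9,0,0,0,0.8]
    - [0,0.3,4.9,0,0,0,0.8]
    - [0,0.3,4.9,0,0,0,0.8]
    - [0,0.3,4.9,0,0,0,0.8]
    - [0,0.3,4.9,0,0,0,0.8]
    - [0,0.3,4.9,0,0,0,0.8]
  grip_force: 30

```text
clock: 39.95
eef_pos: [0.7081, -0.0245, 0.2973]
tcp_rot: [3.139, 0.001, 1.572]
wrist_force: [-4.0, -0.5, 6.6]
gripper_width: 0.0107
gripper_force: 29.7
```

Call:
jog_arm:
  steps:
    - [0,-0.5,0,0,0,0,0.8]
    - [0,-0.95,0,0,0,0,0.8]
    - [0,-1.97,-0.1,0,0,0,0.8]
    - [-0.05,-3.0,-0.1,0,0,0,0.8]
    - [-0.1,-4.02,-0.05,0,0,0,0.8]
    - [-0.1,-5.04,0.05,0,0,0,0.8]
    - [-0.15,-6.05,0.2,0,0,0,0.8]
    - [-0.2,-7.06,0.4,0,0,0,0.8]
    - [-0.2,-8.05,0.65,0,0,0,0.8]
    - [-0.25,-9.03,0.95,0,0,0,0.8]
    - [-0.3,-10.0,1.29,0,0,0,0.8]
    - [-0.3,-10.94,1.69,0,0,0,0.8]
    - [-0.35,-11.87,2.13,0,0,0,0.8]
    - [-0.35,-12.77,2.62,0,0,0,0.8]
    - [-0.4,-13.65,3.15,0,0,0,0.8]

```text
clock: 41.45
eef_pos: [0.574, -0.0283, 0.2652]
tcp_rot: [3.133, 0.0, 1.572]
wrist_force: [2.9, 0.9, 2.3]
gripper_width: 0.0106
gripper_force: 32.6
```

Call:
jog_arm:
  steps:
    - [0,-0.85,0.57,0,0,0,0.8]
    - [0,-1.66,1.19,0,0,0,0.8]
    - [-0.05,-2.45,1.84,0,0,0,0.8]
    - [-0.05,-3.2,2.54,0,0,0,0.8]
    - [-0.05,-3.92,3.27,0,0,0,0.8]
    - [-0.1,-4.6,4.04,0,0,0,0.8]
    - [-0.1,-5.24,4.84,0,0,0,0.8]
    - [-0.1,-5.84,5.68,0,0,0,0.8]
    - [-0.15,-6.4,6.54,0,0,0,0.8]
    - [-0.15,-6.91,7.42,0,0,0,0.8]
    - [-0.15,-7.38,8.33,0,0,0,0.8]
    - [-0.2,-7.8,9.27,0,0,0,0.8]
    - [-0.2,-8.17,10.2,0,0,0,0.8]
    - [-0.2,-8.5,11.19,0,0,0,0.8]
    - [-0.2,-8.78,12.18,0,0,0,0.8]

```text
clock: 42.95
eef_pos: [0.4842, -0.0309, 0.1408]
tcp_rot: [3.14, 0.001, 1.571]
wrist_force: [0.4, -1.7, 2.3]
gripper_width: 0.0109
gripper_force: 35.9
```

Call:
jog_arm:
  steps:
    - [0,-0.23,1.0,0,0,0,0.8]
    - [0,-0.41,2.0,0,0,0,0.8]
    - [0,-0.54,3.0,0,0,0,0.8]
    - [0,-0.58,3.5,0,0,0,0.8]
    - [0,-0.61,4.0,0,0,0,0.8]
    - [0,-0.63,4.5,0,0,0,0.8]
    - [0,-0.64,4.9,0,0,0,0.8]
    - [0,-0.64,5.2,0,0,0,0.8]
    - [0,-0.64,5.5,0,0,0,0.8]
    - [0,-0.64,5.5,0,0,0,0.8]

```text
clock: 43.95
eef_pos: [0.4769, -0.031, 0.0856]
tcp_rot: [-3.14, 0.001, 1.571]
wrist_force: [-1.6, -5.9, -2.4]
gripper_width: 0.0105
gripper_force: 36.8
```

Call:
jog_arm:
  steps:
    - [0,0,0.15,0,0,0,0.8]
    - [-0.1,0,0.3,0,0,0,0.8]
    - [-0.1,0,0.45,0,0,0,0.8]
    - [-0.1,0,0.6,0,0,0,0.8]
    - [-0.1,0,0.6,0,0,0,0.8]

```text
clock: 44.45
eef_pos: [0.4769, -0.0311, 0.0842]
tcp_rot: [3.141, -0.001, 1.571]
wrist_force: [-12.5, -0.5, 34.5]
gripper_width: 0.0105
gripper_force: 40.4
```

Call:
jog_arm:
  steps:
    - [-0.1,0,0.3,0,0,0,0.8]
    - [-0.1,0,0.15,0,0,0,4]
    - [-0.1,0,0.15,0,0,0,4]
    - [-0.1,0,0.15,0,0,0,4]
    - [-0.1,0,-2,0,0,0,4]
    - [-0.1,0,-5,0,0,0,4]
    - [-0.1,0,-8,0,0,0,4]
    - [-0.1,0,-12,0,0,0,1]
    - [-4,0,-12,0,0,0,0]
    - [-8,0,-12,0,0,0,0]
    - [-12,0,-12,0,0,0,0]
    - [-16,0,-12,0,0,0,0]
    - [-20,0,-12,0,0,0,0]
    - [-20,0,-12,0,0,0,0]
    - [-20,0,-12,0,0,0,0]

```text
clock: 45.95
eef_pos: [0.4776, -0.2319, 0.1994]
tcp_rot: [-3.141, -0.002, 1.569]
wrist_force: [0.7, 0.1, 0.1]
gripper_width: 0.0002
gripper_force: 0.0
```

Run:
```python
from h import *
np.set_printoptions(precision=4,suppress=True)
a=get_image("top");b=get_image("scene")
A=cv2.resize(a[90:215,235:435,::-1],None,fx=2.8,fy=2.8,interpolation=cv2.INTER_CUBIC)
B=cv2.resize(b[90:300,90:290,::-1],None,fx=2.8/1.68,fy=2.8/1.68,interpolation=cv2.INTER_CUBIC)
cv2.imwrite("pics/c8.png",A)
print(delta((.477,-.345,.15),np.pi/2),get_obs()["gripper_width"])
```

```text
(array([-11.45,  -0.09,   4.97]), array([-0.01, -0.07,  0.06])) 0.00015521141433368316
```

View pics/c8.png

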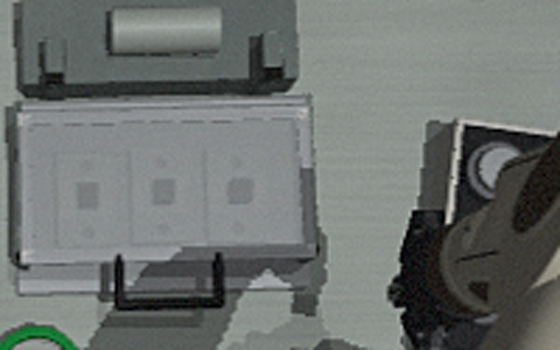

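The guard is closed over the seated carriers. Next is the small button.

Call:
jog_arm:
  steps:
    - [-4,-0.1,0,0,0,0,0]
    - [-8,-0.1,0,0,0,0,0]
    - [-11.4,-0.1,2,0,0,0,0]
    - [-11.4,-0.1,5,0,0,0,0]
    - [-11.4,-0.1,7.5,0,0,0,0]
    - [-11.4,-0.1,8.2,0,0,0,0]
    - [-11.4,-0.1,8.6,0,0,0,0]
    - [-11.4,-0.1,9.0,0,0,0,0]
    - [-11.4,-0.1,9.0,0,0,0,0]

```text
clock: 46.95
eef_pos: [0.478, -0.3453, 0.1117]
tcp_rot: [3.139, 0.001, 1.572]
wrist_force: [0.4, -0.0, 0.8]
gripper_width: 0.0001
gripper_force: 0.0
```

Call:
jog_arm:
  steps:
    - [0,0,0.2,0,0,0,0]
    - [0,0,0.4,0,0,0,0]
    - [0,0,0.6,0,0,0,0]
    - [0,0,0.6,0,0,0,0]

```text
clock: 47.35
eef_pos: [0.4779, -0.3459, 0.1054]
tcp_rot: [3.138, 0.001, 1.571]
wrist_force: [1.1, 1.1, 2.6]
gripper_width: -0.0002
gripper_force: 1.4
```

Call:
jog_arm:
  steps:
    - [0,0,0.2,0,0,0,0]
    - [0,0,0.4,0,0,0,0]
    - [0,0,0.6,0,0,0,0]
    - [0,0,0.6,0,0,0,0]

```text
clock: 47.75
eef_pos: [0.478, -0.346, 0.1019]
tcp_rot: [3.137, 0.002, 1.571]
wrist_force: [-3.5, 2.1, 17.2]
gripper_width: -0.0003
gripper_force: 8.7
```

Call:
jog_arm:
  steps:
    - [0,0,-1.5,0,0,0,0]
    - [0,0,-4,0,0,0,0]
    - [-0.7,3.5,-4,0,0,0,0]
    - [-1.4,6.7,-4,0,0,0,0]
    - [-1.4,6.7,-4,0,0,0,0]
    - [-1.4,6.7,-2.5,0,0,0,0]
    - [-1.4,6.7,-1.5,0,0,0,0]
    - [-1.4,6.7,-1.0,0,0,0,0]
    - [-1.4,6.7,-0.7,0,0,0,0]
    - [-1.4,6.7,-0.5,0,0,0,0]
    - [-1.4,6.7,-0.3,0,0,0,0]
    - [-1.4,6.7,-0.1,0,0,0,0]
    - [-1.4,6.7,-0.1,0,0,0,0]

```text
clock: 49.05
eef_pos: [0.544, -0.3597, 0.102]
tcp_rot: [3.139, 0.001, 1.571]
wrist_force: [-5.4, 3.2, 10.5]
gripper_width: -0.0002
gripper_force: 5.2
```

Call:
jog_arm:
  steps:
    - [0,0,0.15,0,0,0,0]
    - [0,0,0.15,0,0,0,0]
    - [0,0,-1.5,0,0,0,0]
    - [0,0,-4,0,0,0,0]
    - [-0.3,3.5,-4,0,0,0,0]
    - [-0.6,6.95,-4,0,0,0,0]
    - [-0.6,6.95,-4,0,0,0,0]
    - [-0.6,6.95,-2.5,0,0,0,0]
    - [-0.6,6.95,-1.5,0,0,0,0]
    - [-0.6,6.95,-1.0,0,0,0,0]
    - [-0.6,6.95,-0.6,0,0,0,0]
    - [-0.6,6.95,-0.4,0,0,0,0]
    - [-0.6,6.95,-0.2,0,0,0,0]
    - [-0.6,6.95,0,0,0,0,0]
    - [-0.6,6.95,0.15,0,0,0,0]
    - [-0.6,6.95,0.15,0,0,0,0]

```text
clock: 50.65
eef_pos: [0.6136, -0.3657, 0.102]
tcp_rot: [3.139, 0.002, 1.571]
wrist_force: [-6.7, 3.3, 13.1]
gripper_width: 0.0001
gripper_force: 6.7
```

Call:
jog_arm:
  steps:
    - [0,0,-2,0,0,0,0]
    - [0,0,-6,0,0,0,0]
    - [0,0,-10,0,0,0,0]
    - [4,-2,-10,0,0,0,0]
    - [8,-4,-10,0,0,0,0]
    - [12,-6,-10,0,0,0,4]
    - [16,-8,-10,0,0,0,4]
    - [20,-10,-10,0,0,0,4]
    - [24,-11.5,-10,0,0,0,4]
    - [28,-12.5,-10,0,0,0,4]
    - [32,-13.5,-10,0,0,0,4]
    - [33.4,-13.7,-10,0,0,0,4]
    - [33.4,-13.7,-10,0,0,0,4]
    - [33.4,-13.7,-10,0,0,0,4]

```text
clock: 52.05
eef_pos: [0.4773, -0.0319, 0.1985]
tcp_rot: [3.138, 0.001, 1.572]
wrist_force: [-0.6, -0.7, -0.0]
gripper_width: 0.0401
gripper_force: 0.0
```

Run:
```python
from h import *
print(delta((.477,-.031,.086),np.pi/2),get_obs()["wrist_force"])
```

```text
(array([ 0.1 , -0.07, 11.25]), array([0.18, 0.07, 0.05])) [-0.62440784 -0.67151758 -0.0214333 ]
```

Call:
jog_arm:
  steps:
    - [0.1,0,4,0,0,0,4]
    - [0.1,0,7,0,0,0,4]
    - [0.1,0,9,0,0,0,4]
    - [0.1,0,10.5,0,0,0,4]
    - [0.1,0,11.2,0,0,0,4]
    - [0.1,0,11.2,0,0,0,4]
    - [0.1,0,11.2,0,0,0,0.8]
    - [0.1,0,11.2,0,0,0,0.8]
    - [0.1,0,11.2,0,0,0,0.8]
    - [0.1,0,11.2,0,0,0,0.8]
    - [0.1,0,11.2,0,0,0,0.8]
    - [0.1,0,11.2,0,0,0,0.8]
  grip_force: 30

```text
clock: 53.25
eef_pos: [0.4768, -0.031, 0.0871]
tcp_rot: [3.139, 0.002, 1.572]
wrist_force: [-4.0, -2.0, 6.1]
gripper_width: 0.011
gripper_force: 29.6
```

Call:
jog_arm:
  steps:
    - [0,0.05,-0.7,0,0,0,0.8]
    - [0,0.1,-1.5,0,0,0,0.8]
    - [0,0.17,-2.5,0,0,0,0.8]
    - [0,0.3,-3.5,0,0,0,0.8]
    - [0,0.48,-4.5,0,0,0,0.8]
    - [0,0.71,-5.5,0,0,0,0.8]
    - [0.05,0.99,-6.5,0,0,0,0.8]
    - [0.05,1.31,-7.48,0,0,0,0.8]
    - [0.05,1.69,-8.43,0,0,0,0.8]
    - [0.05,2.11,-9.37,0,0,0,0.8]
    - [0.1,2.58,-10.28,0,0,0,0.8]
    - [0.1,3.09,-11.17,0,0,0,0.8]
    - [0.1,3.65,-12.02,0,0,0,0.8]
    - [0.1,4.25,-12.86,0,0,0,0.8]
    - [0.15,4.89,-13.66,0,0,0,0.8]
    - [0.15,5.57,-14.42,0,0,0,0.8]
    - [0.2,6.29,-15.16,0,0,0,0.8]
    - [0.2,7.04,-15.85,0,0,0,0.8]
    - [0.2,7.83,-16.51,0,0,0,0.8]

```text
clock: 55.15
eef_pos: [0.5531, -0.0288, 0.2517]
tcp_rot: [-3.138, 0.001, 1.571]
wrist_force: [-3.2, -3.8, -2.8]
gripper_width: 0.011
gripper_force: 29.3
```

Call:
jog_arm:
  steps:
    - [0,0.81,-0.61,0,0,0,0.8]
    - [0,1.66,-1.19,0,0,0,0.8]
    - [0.05,2.54,-1.72,0,0,0,0.8]
    - [0.05,3.44,-2.21,0,0,0,0.8]
    - [0.1,4.37,-2.65,0,0,0,0.8]
    - [0.15,5.31,-3.05,0,0,0,0.8]
    - [0.15,6.28,-3.39,0,0,0,0.8]
    - [0.2,7.26,-3.69,0,0,0,0.8]
    - [0.2,8.25,-3.94,0,0,0,0.8]
    - [0.25,9.26,-4.14,0,0,0,0.8]
    - [0.3,10.27,-4.29,0,0,0,0.8]
    - [0.3,11.29,-4.39,0,0,0,0.8]
    - [0.35,12.31,-4.44,0,0,0,0.8]
    - [0.4,13.0,-4.44,0,0,0,0.8]

```text
clock: 56.55
eef_pos: [0.6844, -0.0247, 0.2993]
tcp_rot: [3.138, 0.001, 1.571]
wrist_force: [-4.5, -4.2, 6.6]
gripper_width: 0.0107
gripper_force: 30.9
```

Call:
jog_arm:
  steps:
    - [0,0.5,-0.1,0,0,0,0.8]
    - [0,1.0,-0.1,0,0,0,0.8]
    - [0,1.5,-0.05,0,0,0,0.8]
    - [0,1.9,0,0,0,0,0.8]
    - [0,2.2,0,0,0,0,0.8]
    - [0,2.5,0.05,0,0,0,0.8]
    - [0,2.75,0.1,0,0,0,0.8]
    - [0,2.75,0.1,0,0,0,0.8]
    - [0,2.75,0.1,0,0,0,0.8]
    - [0,2.75,0.1,0,0,0,0.8]

```text
clock: 57.55
eef_pos: [0.7084, -0.0241, 0.298]
tcp_rot: [-3.138, -0.0, 1.571]
wrist_force: [-15.7, -2.8, 11.4]
gripper_width: 0.0106
gripper_force: 31.3
```

Same stop position and force as before. Release and retreat.

Call:
jog_arm:
  steps:
    - [0,2.55,0,0,0,0,4]
    - [0,2.55,0,0,0,0,4]
    - [0,2.55,0,0,0,0,4]
    - [0,2.55,-2,0,0,0,4]
    - [0,2.55,-4,0,0,0,4]
    - [0,2.55,-5,0,0,0,4]
    - [0,-2,-5,0,0,0,4]
    - [0,-7,-5,0,0,0,4]
    - [0,-12,-5,0,0,0,4]
    - [0,-17,-5,0,0,0,4]
    - [0,-22,-5,0,0,0,4]
    - [0,-27,-5,0,0,0,4]
    - [0,-30,-5,0,0,0,4]
    - [0,-30,-5,0,0,0,4]
    - [0,-30,-5,0,0,0,4]

```text
clock: 59.05
eef_pos: [0.4116, -0.024, 0.3466]
tcp_rot: [3.133, -0.0, 1.571]
wrist_force: [1.6, -0.6, 0.3]
gripper_width: 0.0398
gripper_force: 0.0
```

Run:
```python
from h import *
a=get_image("top")
cv2.imwrite("pics/c9.png",cv2.resize(a[60:260,90:440,::-1],None,fx=2.2,fy=2.2,interpolation=cv2.INTER_CUBIC))
o=get_obs();print(o["eef_pos"],o["wrist_force"])
b=cv2.imread("pics/t7.png");d=np.abs(b.astype(int)-a[...,::-1])
print("guard/nests diff",d[60:185,235:360].mean(), "left bench", d[90:260,90:220].mean())
```

```text
[ 0.41313095 -0.02415645  0.34631683] [-0.41566911  0.19608222  0.11363522]
guard/nests diff 10.132992 left bench 3.326742081447964
```

View pics/c9.png

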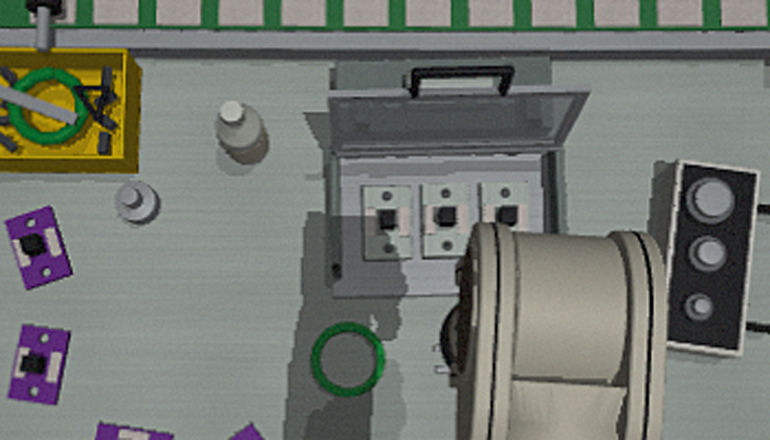

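The guard is open with its handle at about (462,80), the carriers are on their pins at (388,220), (446,215) and (507,215), and nothing else has moved. Handing in.

```bash
python3 -c "
from rig import *
print(finish_job())"
```

```text
the job is handed in; nothing more can be done
None
```

The job is handed in at about 59 s: all three carriers are on their pins, the buttons were pressed small, medium, large with the guard closed, and the guard is back on its open stop; no verdict was returned.

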